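# Slide the vial rack home between its neighbours

## Task

One vial rack has been left askew on the open front of the sampler's bed. Push it along the bed with your fingertips, straight in through the narrow gap of the empty lane, until it is fully home against the rear stop and in line with the racks beside it. Push it only - it must stay flat on the bed, neither lifted nor tipped - and leave the bottle, the spare vial and the white tub where they stand.

Things in the scene. Friction and masses are not known exactly. Their poses are not given: they have to be found in the camera images.
- rack: The loose vial rack: cream block, aluminium top, 128 long (x) x 86 wide (y) x 44 mm high, caps 3 mm above that; upright sides, corners rounded to 7 mm; 0.3-0.65 kg, slides on its flat underside, too wide to grasp. Origin: centre of underside. Starts flat on the bed's open front, x roughly into the empty lane, 10-45 mm short of its mouth, up to 30 mm to one side, up to 0.3 rad askew.
- bay: The empty lane, with two flush dark strips in its floor. Origin: on the bed's surface, where the rack's origin must come to lie; x points into the lane (the way to push), y left, z up. 91 mm wide between fixed upright faces (2.5 mm to spare each side of the rack). Mouth at x = -64 mm; rigid rear stop at x = +64 mm, so at home the rack's near end is flush with its neighbours' near ends.
- rack_fixed_a: One of two racks that look the same as the loose one, same size, origin and axes, held immovably in the other two lanes by a small steel clip at the near end (14 high, 2 mm thick). The three lanes lie side by side, 88.5 mm apart; the empty one may be any of them. Where no rack is beside it, a fixed end block of the bed bounds it.
- rack_fixed_b: The other clipped rack, same size, immovable.
- bed: The sampler, fixed. Origin on the bench, under the middle lane's home place; x away from its open front, y left. Flat bed surface 20 mm above the bench, x from -284 to 64 mm, y -175 to 325, with a front lip 6 mm high. Blocks beside the lanes (x -64 to 64): right y -158 to -134, top 60 mm over the bench; left y 134 to 224, top 54. Rear housing from x = 79, 109 high.
- needle_head (a point): Centre of the underside of the head (36 x 40 mm) at the front of the parked needle arm, over the bed's left edge, fixed; keep clear. The arm is 50 mm wide at most and runs from here in the bed's +x direction to the rear housing, 147 mm and more above the bench, up to 225 mm; a thin needle hangs from here down to 65 mm above the bench.
- bottle: Bystander: amber bottle with blue cap, 64 across, 125 mm high, standing on the bench right of the bed. Origin: centre of its underside.
- vial: Bystander: spare glass vial with white cap, 27 across, 60 mm high, standing on the left end block, 54 mm above the bench. Origin: centre of its underside.
- tub: Bystander: white open tub 120 x 90 x 50 mm on the bench right of the bed. Origin: centre of its underside.

How it is judged:
By the outcome, as a careful person would: the job done as asked, in the order asked, and still so for the second after the job is handed in, with the robot touching nothing.
It also fails if it takes over 67 s, if anything falls off the work surface, if the arm or the gripper's body presses on something with over 40 N, if the wrist force passes 120 N, or if a joint passes its speed limit or range.

## Robot

A 6-joint arm with a two-finger parallel gripper is mounted at the origin on the work surface. World frame = base frame: x ahead of the robot, y to its left, z up, the work surface at z = 0. Lengths are in m, angles in rad, forces in N, time in s.
With the tool pointing down it reaches from about 0.35 to 0.975 m from the base axis. Payload 7.1 kg.
Tool frame: the origin (TCP) lies on the centre line of the jaws, within the pads' length; the fingertips stand 14 mm ahead of it and the grasp point (between the pads) lies 5 mm behind it; z points along the fingers, y is the line along which they close (so a half turn about z gives the same grasp; the last joint's range is limited). The gripper opens to 88 mm and grips with 3 to 60 N. Pads are 20 mm wide; open, the fingers measure 115 mm over their backs; the gripper's body (75 mm by 178 mm) begins 61 mm behind the grasp point.
Start: joints at [1.213, 0.423, 1.63, -0, 1.089, -0.019], TCP at [0.208, 0.589, 0.237] pointing down, gripper open.
Joint ranges: [-3, 3], [-0.9, 2.11], [0.09, 2.58], [-1.31, 4.45], [0.11, 2.69], [-2.54, 2.54]. Speed limits (rad/s): [2.39, 2.39, 3.01, 3.14, 3.14, 3.14].

## Interface

Orientations are given as a unit quaternion [w, x, y, z].
In Python, from cell import telemetry, viewer, order gives the robot as it stands. The module is installed in compiled form; this text tells all that it offers.
- The arm moves only by the tool move_arm, never from a script. Its argument "motion" is a list of rows, each a list of 7 numbers: the shift along the tool's x, y, z in m, then the turn, a rotation vector about the tool's x, y, z in rad, then the finger opening in m, from 0 to 0.0878. In form: [[dx, dy, dz, ax, ay, az, grip], ...]. A call has 1 to 10 rows; each row is the pose to reach, as a shift and turn from the pose commanded when the call began, along the tool's axes at that moment; what a row does not reach only later rows make up. A row lasts 1/12 s, in which the tool goes at most 41.7 mm and 7.16 degrees, less where a joint would pass 70% of its speed; a pose out of reach is approached as far as the arm can. A call with a gripper value outside its range is refused whole. The fingers move at their own pace and stop on an object; "newtons" is the grip in N (left out, the last holds). Time passes only in rows, so rows that repeat a pose let the fingers close. It gives the time, the measured TCP pose, the force, the opening and the grip force at its end, in the units of the state.
- telemetry.get_obs(): the state, without advancing time (a new reading comes with each control period).
- viewer.get_image(name): name is "side" or "top" or "wrist"; returns a dict with "frame" (480x640x3 uint8, blue, green, red), "mtx" (3x3 intrinsics, pixels), "rvec" (rotation vector, rad) and "tvec" (3), from world to camera coordinates, as OpenCV has them; the wrist camera has in their place "T_tool_cam" (4x4, takes a point from camera to tool coordinates, whose origin is the TCP and whose axes are the flange's). Camera axes: x right, y down, z forward; pixel columns grow to the right and rows downward; lengths in m; the calibration is good to about 2 mm. The wrist camera is an equidistant fisheye: a pixel r from the principal point sees the ray r / f radians off the axis. A picture is of the moment at which its call begins: read the wrist's pose just before it. There is no depth.
- order.finish_job(): hands the job in; it is judged then, once.
The state is a dict: "t": time; "qpos": joint angles; "qvel": joint speeds; "joint_efforts": joint torques, N m; "tool_pos": TCP position; "ee_rot": TCP orientation; "wrist_force": force on the tool from outside, world axes, zero at the start; "torque": the same for the moment, N m; "width": finger opening in m; "grasp_force": force on a finger pad.
Only numpy, scipy, OpenCV 4.12 (cv2) and the standard library are available. Lean on these libraries where they do the work, as an engineer would, in place of code of your own. Each camera call takes 0.05 s, during which the arm holds its last target. There are 200 camera calls.

## Working session

There is one attempt and no reset: what is moved stays moved. The work goes in short steps, Python scripts to look and compute and a tool call to move; the robot and the scene stay as the last step left them, time stands still between calls to the robot, and variables do not carry over. Pictures are saved under pics/ and viewed, at most 10 in all, crops included, and the job is handed in when it is done.

Besides the shell and the picture viewer there is one more tool, called by a JSON object that holds its "name" and its "arguments". move_arm: Moves the arm, as the interface text tells. Its arguments: {"type":"object","properties":{"motion":{"type":"array"},"newtons":{"type":"number"}},"required":["motion"]}

```bash
mkdir -p pics
python3 - <<'E'
from cell import telemetry, viewer
import cv2
print({k:v for k,v in telemetry.get_obs().items()})
for n in("top","side"):
    d=viewer.get_image(n); cv2.imwrite(f"pics/{n}0.png",d["frame"]); print(n,d["mtx"],d["rvec"],d["tvec"])
E
```

```text
{'t': 0.0, 'qpos': array([ 1.21298769e+00,  4.23861697e-01,  1.63068753e+00, -3.91606961e-05,
        1.08862923e+00, -1.89718006e-02]), 'qvel': array([ 0.00066208, -0.0007583 , -0.00073641,  0.00033601, -0.00195896,
        0.0002288 ]), 'joint_efforts': array([-1.98927206e-03, -5.44620574e+01, -2.73663014e+01,  6.42256765e-02,
        2.27167964e-02, -1.34083111e-04]), 'tool_pos': array([0.2075211 , 0.58896221, 0.23588965]), 'ee_rot': array([-1.31458402e-04,  1.68600105e-01,  9.85684217e-01, -7.82117831e-04]), 'wrist_force': array([-1.33775963,  1.09099422, -0.59927701]), 'torque': array([-0.03724156,  0.00353911,  0.0346733 ]), 'grasp_force': 0.0, 'width': 0.08751345555548767}
top [[538.92014251   0.         325.54315476]
 [  0.         538.92014251 243.93186829]
 [  0.           0.           1.        ]] [ 2.16641501 -2.19454156  0.05011827] [0.01042855 0.57935295 1.14126147]
side [[525.97651566   0.         324.00974692]
 [  0.         525.97651566 232.76451309]
 [  0.           0.           1.        ]] [ 2.13757661 -0.21146766  0.12222597] [-0.58257556  0.14831533  0.92682639]
```

View pics/top0.png

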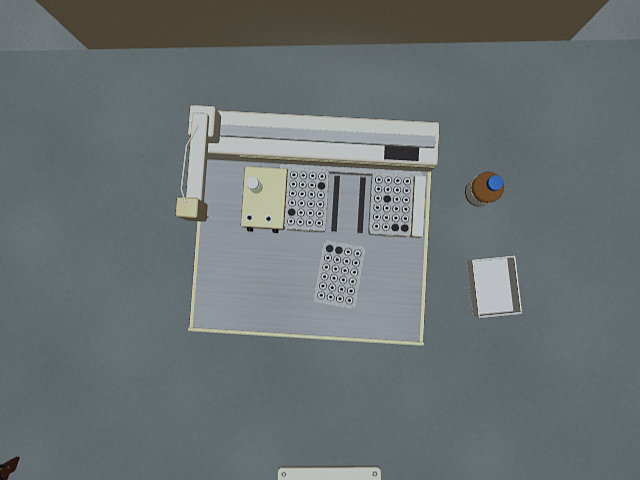

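View pics/side0.png

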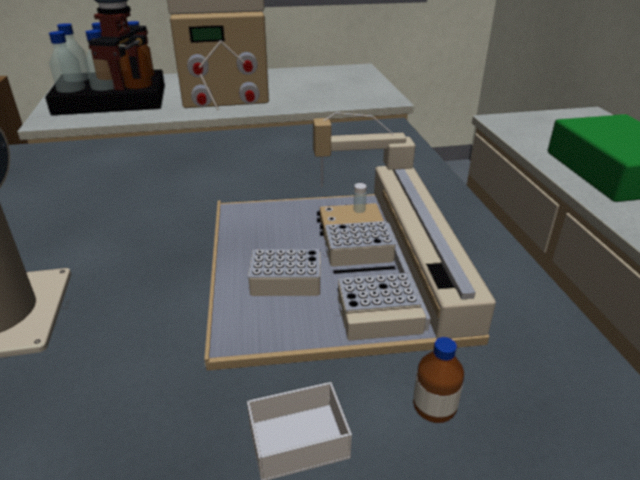

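The empty lane is the middle one (about px 330-370, 172-234). The loose rack is at about (340, 274), tilted. I'll enlarge the view to read the corners.

Run:
```python
import cv2
f=cv2.imread("pics/top0.png")[160:310,240:440]
cv2.imwrite("pics/crop0.png",cv2.resize(f,None,fx=4,fy=4,interpolation=cv2.INTER_CUBIC))
```

```text
(no output)
```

View pics/crop0.png

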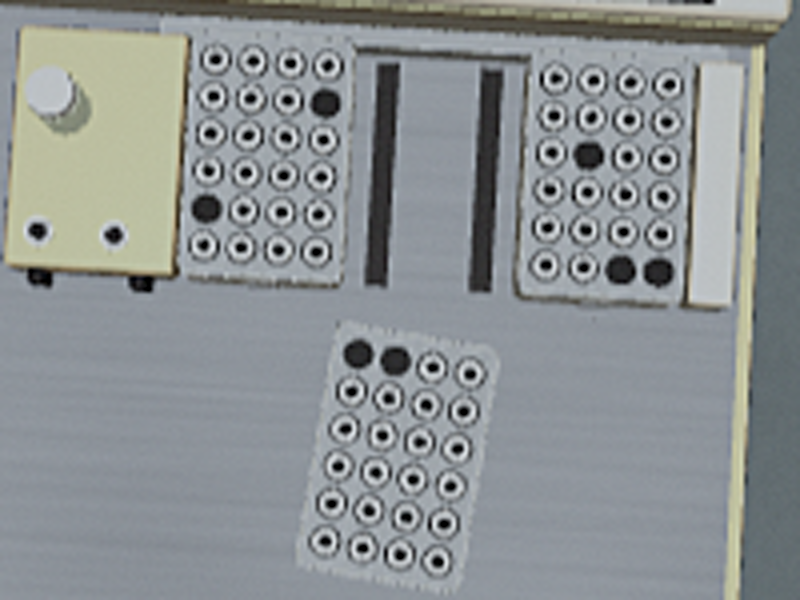

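```bash
cat > h.py <<'E'
import numpy as np, cv2
from cell import telemetry, viewer
def ray(d,px,z):
    R=cv2.Rodrigues(d["rvec"])[0]; t=np.ravel(d["tvec"])
    u=cv2.undistortPoints(np.float64(px).reshape(-1,1,2),d["mtx"],None)[:,0]
    w=np.c_[u,np.ones(len(u))]@R; c=-R.T@t
    return (c+w*((z-c[2])/w[:,2])[:,None])[:,:2]
def pose(P): # FL FR NL NR caps -> centre, yaw
    v=(P[0]+P[1]-P[2]-P[3]); return P.mean(0),np.arctan2(v[1],v[0])
def show(A,B,L,s=4,o=(240,160)):
    d=viewer.get_image("top"); out=[]
    for q in(A,B,L):
        P=ray(d,np.float64(q)/s+o,.067); c,y=pose(P); out.append((c,y)); print(c.round(4),round(y,4),"len",np.linalg.norm(P[0]-P[2]).round(4),"wid",np.linalg.norm(P[0]-P[1]).round(4))
    home=(out[0][0]+out[1][0])/2; w=out[0][0]-out[1][0]; yaw=np.arctan2(-w[0],w[1])
    print("pitch",np.linalg.norm(w)/2,"home",home,"yaw from y",yaw)
    yb=(out[0][1]+out[1][1]+yaw)/3
    R=np.array([[np.cos(yb),-np.sin(yb)],[np.sin(yb),np.cos(yb)]])
    print("bed yaw",yb,"loose in bay",(out[2][0]-home)@R,out[2][1]-yb)
E
python3 - <<'E'
from h import *
show([(216,59),(327,65),(204,245),(316,251)],[(555,78),(669,84),(545,265),(661,272)],[(358,354),(470,373),(324,541),(437,561)])
d=viewer.get_image("top")
print("bed near corners L/R",ray(d,[(190,330),(423,344)],.026))
w=viewer.get_image("wrist"); print(w["mtx"],w["T_tool_cam"]); cv2.imwrite("pics/w0.png",w["frame"])
E
```

```text
[0.6709 0.0406] -0.0714 len 0.0974 wid 0.0579
[ 0.658 -0.136] -0.0677 len 0.0975 wid 0.059
[ 0.5136 -0.0254] -0.1909 len 0.0975 wid 0.0584
pitch 0.08854550300071684 home [ 0.66444295 -0.04771127] yaw from y -0.07308007703408374
bed yaw -0.0707254014606951 loose in bay [-0.15205813  0.01160279] -0.12020007131250167
bed near corners L/R [[ 0.39949664  0.29328734]
 [ 0.36501316 -0.19985801]]
[[371.64829954   0.         313.35578012]
 [  0.         371.64829954 237.52101483]
 [  0.           0.           1.        ]] [[ 6.58546544e-04 -9.52184974e-01 -3.05521424e-01  8.33108316e-02]
 [ 9.99998487e-01  1.35096722e-04  1.73443967e-03 -6.36282986e-04]
 [-1.61023245e-03 -3.05522104e-01  9.52183623e-01 -1.47320610e-01]
 [ 0.00000000e+00  0.00000000e+00  0.00000000e+00  1.00000000e+00]]
```

```bash
cat >> h.py <<'E'
HOME=np.array([.6644,-.0477]); YB=-.0707
RB=np.array([[np.cos(YB),-np.sin(YB)],[np.sin(YB),np.cos(YB)]])
def tool():
    o=telemetry.get_obs(); w,x,y,z=o["ee_rot"]
    from scipy.spatial.transform import Rotation as S
    return o,S.from_quat([x,y,z,w]).as_matrix()
def goto(bx,by,z,phi): # phi: tool-y direction in the bay frame
    o,R=tool(); p=np.r_[HOME+RB@[bx,by],z]
    a=np.arctan2(R[1,1],R[0,1])-YB
    az=-((phi-a+np.pi)%(2*np.pi)-np.pi)
    print("to",np.round(R.T@(p-o["tool_pos"]),4),"az",round(az,4), "world",p.round(3))
def where():
    o,R=tool(); print("t",o["t"].round(2),"bay",((o["tool_pos"][:2]-HOME)@RB).round(4),"z",o["tool_pos"][2].round(4),"phi",(np.arctan2(R[1,1],R[0,1])-YB).round(4),"tilt",R[2].round(4),"F",np.round(RB.T@o["wrist_force"][:2],2),"w",o["width"])
E
python3 -c "
from h import *
where(); goto(-.152,.095,.236,0)
d=viewer.get_image('top'); print('head',(ray(d,[(188,208)],.155)-HOME)@RB)"
```

```text
Traceback (most recent call last):
  File "h.py", line 31, in where
    o,R=tool(); print("t",o["t"].round(2),"bay",((o["tool_pos"][:2]-HOME)@RB).round(4),"z",o["tool_pos"][2].round(4),"phi",(np.arctan2(R[1,1],R[0,1])-YB).round(4),"tilt",R[2].round(4),"F",np.round(RB.T@o["wrist_force"][:2],2),"w",o["width"])
                          ^^^^^^^^^^^^
AttributeError: 'float' object has no attribute 'round'
```

```bash
sed -i 's/o\["t"\].round(2)/round(o["t"],2)/' h.py
python3 -c "
from h import *
where(); goto(-.152,.095,.236,0)
d=viewer.get_image('top'); print('head',(ray(d,[(188,208)],.155)-HOME)@RB)"
```

```text
t 0.25 bay [-0.5006  0.6031] z 0.2363 phi 1.3028 tilt [-0.e+00 -7.e-04 -1.e+00] F [-0.86  0.  ] w 0.0876672200204656
to [-0.4707 -0.3976  0.0006] az 1.3028 world [0.519 0.058 0.236]
head [[-0.04308271  0.30860436]]
```

{"name": "move_arm", "arguments": {"motion": [[-0.03,-0.026,0,0,0,0.12,0.08],[-0.06,-0.052,0,0,0,0.24,0.08],[-0.09,-0.078,0,0,0,0.36,0.08],[-0.12,-0.104,0,0,0,0.48,0.08],[-0.15,-0.13,0,0,0,0.6,0.08],[-0.18,-0.155,0,0,0,0.72,0.08],[-0.21,-0.18,0,0,0,0.84,0.08],[-0.24,-0.205,0,0,0,0.96,0.08],[-0.27,-0.23,0,0,0,1.08,0.08],[-0.3,-0.255,0,0,0,1.2,0.08]]}}

```text
t: 1.13
tool_pos: [0.4065, 0.2475, 0.2369]
ee_rot: [0.0, 0.698, 0.716, 0.0]
wrist_force: [1.0, 0.8, -0.1]
width: 0.0804
grasp_force: 0.0
```

```bash
python3 -c "
from h import *
where(); goto(-.152,.095,.1,0)"
```

```text
t 1.13 bay [-0.2781  0.2763] z 0.2369 phi 0.097 tilt [ 2.e-04  4.e-04 -1.e+00] F [0.96 0.83] w 0.08039855981788122
to [-0.1927  0.1079  0.1369] az 0.097 world [0.519 0.058 0.1  ]
```

{"name": "move_arm", "arguments": {"motion": [[-0.03,0.017,0.02,0,0,0.03,0.08],[-0.06,0.034,0.04,0,0,0.06,0.08],[-0.09,0.051,0.06,0,0,0.097,0.08],[-0.12,0.068,0.08,0,0,0.097,0.08],[-0.15,0.085,0.1,0,0,0.097,0.08],[-0.175,0.1,0.12,0,0,0.097,0.08],[-0.193,0.108,0.137,0,0,0.097,0.08],[-0.193,0.108,0.137,0,0,0.097,0.08]]}}

```text
t: 1.8
tool_pos: [0.5199, 0.0569, 0.0969]
ee_rot: [-0.001, 0.731, 0.683, -0.002]
wrist_force: [-0.2, 0.8, 0.5]
width: 0.0799
grasp_force: 0.0
```

```bash
python3 -c "
from h import *
where(); goto(-.152,.095,.042,0)
d=viewer.get_image('wrist'); cv2.imwrite('pics/w1.png',d['frame'])"
```

```text
t 1.8 bay [-0.1515  0.0941] z 0.0969 phi 0.0023 tilt [-0.001  -0.0034 -1.    ] F [-0.27  0.77] w 0.07990956355528718
to [ 0.001  -0.0003  0.0549] az 0.0023 world [0.519 0.058 0.042]
```

View pics/w1.png

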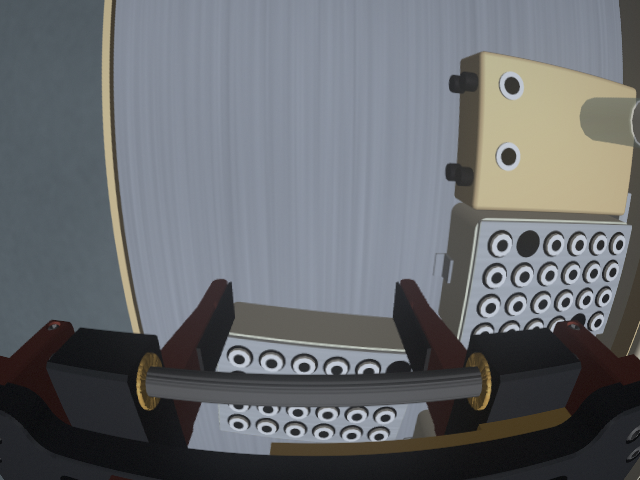

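The view shows the fingers hovering left of the rack, with the rack side edge at row ~310 and clear floor below both fingers. I'll lower and push sideways.

{"name": "move_arm", "arguments": {"motion": [[0,0,0.015,0,0,0,0.08],[0,0,0.03,0,0,0,0.08],[0,0,0.045,0,0,0,0.08],[0,0,0.055,0,0,0,0.08],[0,0,0.055,0,0,0,0.08],[-0.005,0,0.055,0,0,0,0.08],[-0.01,0,0.055,0,0,0,0.08],[-0.014,0,0.055,0,0,0.002,0.08],[-0.018,0,0.055,0,0,0.002,0.08],[-0.021,0,0.055,0,0,0.002,0.08]]}}

```text
t: 2.68
tool_pos: [0.519, 0.0382, 0.0453]
ee_rot: [0.0, 0.731, 0.683, 0.0]
wrist_force: [-0.3, -0.2, 0.1]
width: 0.0803
grasp_force: 0.0
```

```bash
python3 -c "
from h import *
where(); goto(-.152,.053,.042,0)"
```

```text
t 2.68 bay [-0.1512  0.0754] z 0.0453 phi 0.0032 tilt [ 1.e-04  1.e-03 -1.e+00] F [-0.33 -0.25] w 0.08027793343015041
to [-0.0224 -0.0009  0.0033] az 0.0032 world [0.517 0.016 0.042]
```

{"name": "move_arm", "arguments": {"motion": [[-0.003,0,0.002,0,0,0.003,0.08],[-0.006,0,0.002,0,0,0.003,0.08],[-0.009,0,0.002,0,0,0.003,0.08],[-0.0115,0,0.002,0,0,0.003,0.08],[-0.014,0,0.002,0,0,0.003,0.08],[-0.016,0,0.002,0,0,0.003,0.08],[-0.018,0,0.002,0,0,0.003,0.08],[-0.0195,0,0.002,0,0,0.003,0.08],[-0.021,0,0.002,0,0,0.003,0.08],[-0.021,0,0.002,0,0,0.003,0.08]]}}

```text
t: 3.52
tool_pos: [0.5174, 0.0176, 0.0427]
ee_rot: [0.0, 0.731, 0.682, 0.0]
wrist_force: [0.8, -0.1, 0.3]
width: 0.08
grasp_force: 0.0
```

```bash
python3 -c "
from h import *
where(); goto(-.152,.053,.042,0)
f=viewer.get_image('top')['frame'];cv2.imwrite('pics/c1.png',cv2.resize(f[160:310,240:440],None,fx=4,fy=4,interpolation=cv2.INTER_CUBIC))"
```

```text
t 3.52 bay [-0.1513  0.0547] z 0.0427 phi 0.0009 tilt [-2.e-04  4.e-04 -1.e+00] F [ 0.83 -0.06] w 0.07996646316813956
to [-0.0017 -0.0008  0.0007] az 0.0009 world [0.517 0.016 0.042]
```

View pics/c1.png

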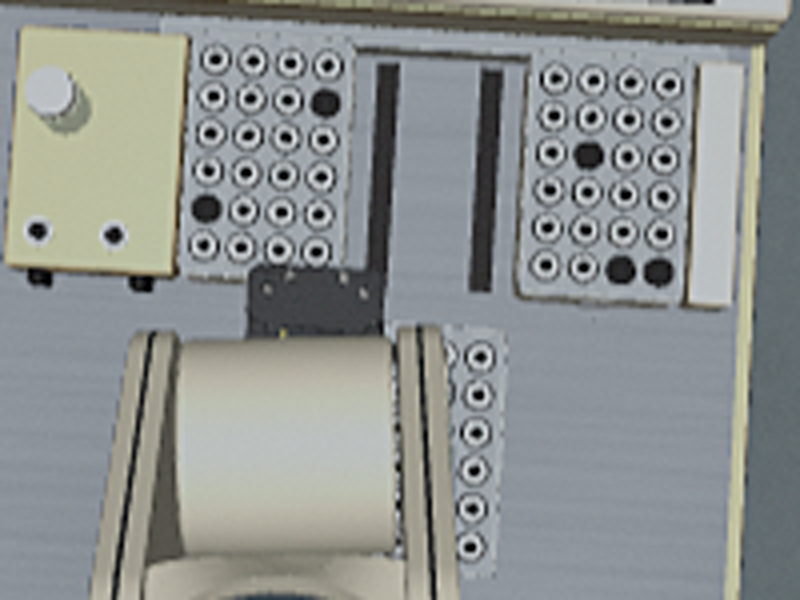

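The right-hand cap column of the rack is visible, (481,357) to (470,547), and looks aligned. I'll measure it.

```bash
python3 -c "
from h import *
d=viewer.get_image('top')
P=(ray(d,np.float64([(481,357),(480,395),(477,433),(474.5,470),(472,508),(470,547),(669,84),(661,272),(555,78),(545,265)])/4+(240,160),.067)-HOME)@RB
print(P.round(4)); L=P[:6]; print(np.polyfit(L[:,0],L[:,1],1), L[:,1].mean(),L[:,0].mean())"
```

```text
[[-0.0982 -0.0285]
 [-0.1178 -0.029 ]
 [-0.1374 -0.0286]
 [-0.1564 -0.0283]
 [-0.1758 -0.0281]
 [-0.1958 -0.0282]
 [ 0.0487 -0.1179]
 [-0.0491 -0.1186]
 [ 0.0486 -0.0589]
 [-0.0489 -0.0588]]
[-0.00693228 -0.02946419] -0.028445963109400663 -0.14688151292298368
```

{"name": "move_arm", "arguments": {"motion": [[-0.0005,0,0,0,0,0,0.08],[-0.0015,0,0,0,0,0,0.08],[-0.0015,0,0,0,0,0,0.08],[0.01,0,0,0,0,0,0.08],[0.03,0,0,0,0,0,0.08],[0.03,0,-0.03,0,0,0,0.08],[0.03,0,-0.06,0,0,0,0.06],[0.03,0,-0.08,0,0,0,0.04],[0.03,0,-0.08,0,0,0,0.04]]}}

```text
t: 4.37
tool_pos: [0.5218, 0.0488, 0.1264]
ee_rot: [0.002, 0.731, 0.682, 0.003]
wrist_force: [1.0, 0.5, 0.3]
width: 0.0634
grasp_force: 0.0
```

```bash
python3 -c "
from h import *
where(); goto(-.238,0,.12,np.pi/2)
"
```

```text
t 4.37 bay [-0.149   0.0862] z 0.1264 phi 0.0013 tilt [ 8.0e-04  6.5e-03 -1.0e+00] F [0.95 0.56] w 0.0633662743534711
to [-0.0861 -0.0891  0.0057] az -1.5695 world [ 0.427 -0.031  0.12 ]
```

{"name": "move_arm", "arguments": {"motion": [[0,-0.02,0,0,0,-0.12,0.04],[0,-0.04,0,0,0,-0.24,0.04],[0,-0.06,0,0,0,-0.36,0.04],[0,-0.08,0,0,0,-0.48,0.04],[-0.01,-0.09,0,0,0,-0.6,0.04],[-0.03,-0.09,0,0,0,-0.72,0.04],[-0.05,-0.09,0,0,0,-0.84,0.04],[-0.07,-0.09,0,0,0,-0.96,0.04],[-0.085,-0.09,0,0,0,-1.08,0.04],[-0.085,-0.09,0,0,0,-1.2,0.04]]}}

```text
t: 5.2
tool_pos: [0.423, -0.0321, 0.122]
ee_rot: [-0.0, 0.217, 0.976, -0.0]
wrist_force: [-0.8, 0.8, -1.5]
width: 0.0401
grasp_force: 0.0
```

```bash
python3 -c "
from h import *
where(); goto(-.238,0,.05,np.pi/2)
"
```

```text
t 5.2 bay [-0.2419 -0.0015] z 0.122 phi 1.205 tilt [ 8.e-04 -7.e-04 -1.e+00] F [-0.81  0.7 ] w 0.04008181716821854
to [-0.0031  0.0028  0.072 ] az -0.3658 world [ 0.427 -0.031  0.05 ]
```

{"name": "move_arm", "arguments": {"motion": [[-0.002,0.002,0,0,0,-0.12,0.04],[-0.002,0.002,0.01,0,0,-0.24,0.04],[-0.002,0.002,0.02,0,0,-0.366,0.04],[-0.002,0.002,0.035,0,0,-0.366,0.04],[-0.002,0.002,0.05,0,0,-0.366,0.04],[-0.002,0.002,0.065,0,0,-0.366,0.04],[-0.002,0.002,0.079,0,0,-0.366,0.04],[-0.002,0.002,0.079,0,0,-0.366,0.04],[-0.002,0.002,0.079,0,0,-0.366,0.04]]}}

```text
t: 5.95
tool_pos: [0.4253, -0.0294, 0.0428]
ee_rot: [-0.001, 0.037, 0.999, 0.0]
wrist_force: [-0.3, -0.5, 0.1]
width: 0.04
grasp_force: 0.0
```

```bash
python3 -c "
from h import *
where(); goto(-.22,0,.042,np.pi/2)
f=viewer.get_image('top')['frame'];cv2.imwrite('pics/c2.png',cv2.resize(f[160:310,240:440],None,fx=4,fy=4,interpolation=cv2.INTER_CUBIC))"
```

```text
t 5.95 bay [-0.2398  0.0014] z 0.0428 phi 1.5669 tilt [ 0.0027  0.     -1.    ] F [-0.31 -0.53] w 0.03999508948675177
to [-0.0198 -0.0013  0.0008] az -0.0039 world [ 0.445 -0.032  0.042]
```

View pics/c2.png

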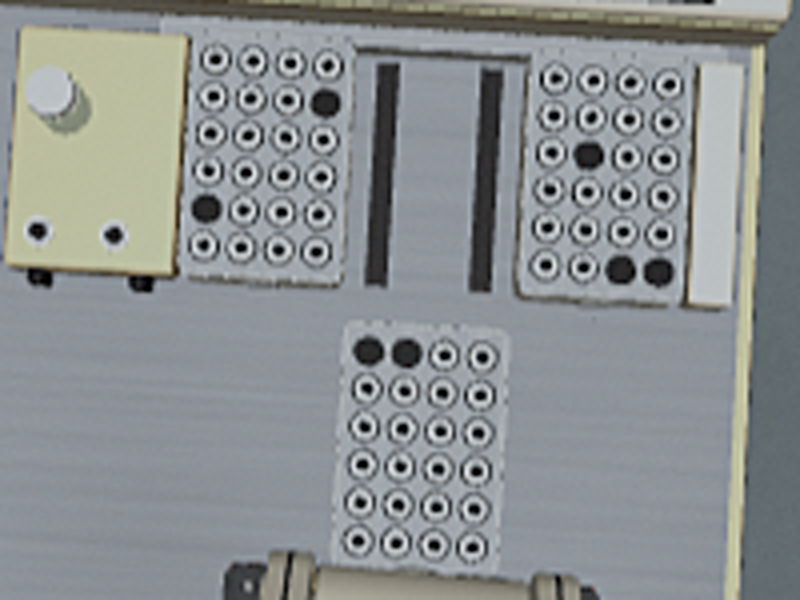

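The rack is now nearly square to the lane; corner caps at (369,352), (482,357), (358,542), (473,547).

```bash
python3 -c "
from h import *
show([(216,59),(327,65),(204,245),(316,251)],[(555,78),(669,84),(545,265),(661,272)],[(369,352),(482,357),(358,542),(473,547)])"
```

```text
[0.6709 0.0406] -0.0714 len 0.0974 wid 0.0579
[ 0.658 -0.136] -0.0677 len 0.0975 wid 0.059
[ 0.5174 -0.0374] -0.0673 len 0.0976 wid 0.0582
pitch 0.08854550300071684 home [ 0.66444295 -0.04771127] yaw from y -0.07308007703408374
bed yaw -0.0707254014606951 loose in bay [-1.47392407e-01 -7.43904507e-05] 0.00347040413033374
```

{"name": "move_arm", "arguments": {"motion": [[-0.007,-0.001,0.001,0,0,-0.004,0.04],[-0.013,-0.001,0.001,0,0,-0.004,0.04],[-0.017,-0.001,0.001,0,0,-0.004,0.04],[-0.021,-0.001,0.001,0,0,-0.004,0.04],[-0.025,-0.001,0.001,0,0,-0.004,0.04],[-0.03,-0.001,0.001,0,0,-0.004,0.04],[-0.035,-0.001,0.001,0,0,-0.004,0.04],[-0.04,-0.001,0.001,0,0,-0.004,0.04],[-0.045,-0.001,0.001,0,0,-0.004,0.04],[-0.05,-0.001,0.001,0,0,-0.004,0.04]]}}

```text
t: 6.88
tool_pos: [0.4765, -0.0345, 0.0427]
ee_rot: [-0.0, 0.035, 0.999, 0.0]
wrist_force: [-4.9, 0.0, 4.9]
width: 0.0399
grasp_force: 2.2
```

```bash
python3 -c "
from h import *
where(); goto(-.074,0,.042,np.pi/2)
f=viewer.get_image('top')['frame'];cv2.imwrite('pics/c3.png',cv2.resize(f[160:310,240:440],None,fx=4,fy=4,interpolation=cv2.INTER_CUBIC))"
```

```text
t 6.88 bay [-1.884e-01 -1.000e-04] z 0.0427 phi 1.5706 tilt [ 3.e-04  0.e+00 -1.e+00] F [-4.88 -0.32] w 0.039914227697850684
to [-1.144e-01  1.000e-04  6.000e-04] az -0.0001 world [ 0.591 -0.042  0.042]
```

View pics/c3.png

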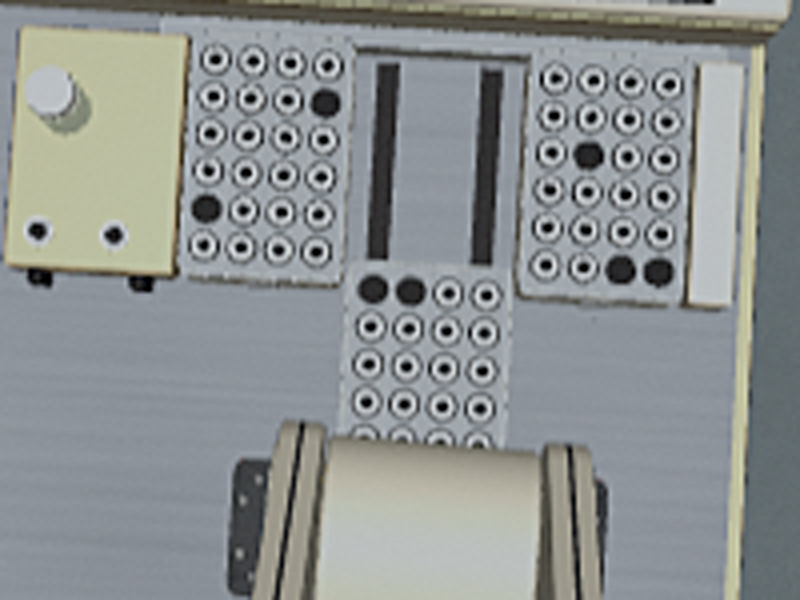

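The rack's front end has entered the gap; front caps at (372,290)–(487,295) are centred. I'll carry on.

{"name": "move_arm", "arguments": {"motion": [[-0.005,0,0,0,0,0,0.04],[-0.011,0,0,0,0,0,0.04],[-0.017,0,0,0,0,0,0.04],[-0.023,0,0,0,0,0,0.04],[-0.029,0,0,0,0,0,0.04],[-0.035,0,0,0,0,0,0.04],[-0.041,0,0,0,0,0,0.04],[-0.047,0,0,0,0,0,0.04],[-0.053,0,0,0,0,0,0.04],[-0.059,0,0,0,0,0,0.04]]}}

```text
t: 7.77
tool_pos: [0.5355, -0.0387, 0.0427]
ee_rot: [-0.0, 0.035, 0.999, -0.0]
wrist_force: [-2.7, 0.2, -0.1]
width: 0.04
grasp_force: 1.1
```

```bash
python3 -c "
from h import *
where(); goto(-.074,0,.042,np.pi/2); print(telemetry.get_obs()['wrist_force'],telemetry.get_obs()['torque'])"
```

```text
t 7.77 bay [-1.292e-01 -1.000e-04] z 0.0427 phi 1.5707 tilt [ 0. -0. -1.] F [-2.71  0.03] w 0.040005969026452454
to [-0.0552  0.0001  0.0007] az -0.0001 world [ 0.591 -0.042  0.042]
[-2.70055419  0.22318034 -0.05207622] [ 0.03397923  0.35382403 -0.05356416]
```

{"name": "move_arm", "arguments": {"motion": [[-0.006,0,0,0,0,0,0.04],[-0.012,0,0,0,0,0,0.04],[-0.018,0,0,0,0,0,0.04],[-0.024,0,0,0,0,0,0.04],[-0.03,0,0,0,0,0,0.04],[-0.036,0,0,0,0,0,0.04],[-0.042,0,0,0,0,0,0.04],[-0.046,0,0,0,0,0,0.04],[-0.049,0,0,0,0,0,0.04],[-0.051,0,0,0,0,0,0.04]]}}

```text
t: 8.6
tool_pos: [0.5859, -0.0423, 0.0427]
ee_rot: [-0.0, 0.035, 0.999, -0.0]
wrist_force: [-4.8, 0.2, 3.7]
width: 0.0399
grasp_force: 2.2
```

{"name": "move_arm", "arguments": {"motion": [[-0.001,0,0,0,0,0,0.04],[-0.002,0,0,0,0,0,0.04],[-0.002,0,0,0,0,0,0.04]]}}

```text
t: 8.85
tool_pos: [0.5878, -0.0424, 0.0427]
ee_rot: [0.0, 0.035, 0.999, -0.0]
wrist_force: [-3.1, -0.3, 1.9]
width: 0.0401
grasp_force: 1.5
```

```bash
python3 -c "
from h import *
where(); goto(-.074,0,.042,np.pi/2)"
```

```text
t 8.85 bay [-0.0768 -0.0001] z 0.0427 phi 1.5707 tilt [-1.e-04 -0.e+00 -1.e+00] F [-3.09 -0.56] w 0.04011913080683484
to [-0.0028  0.0001  0.0007] az -0.0001 world [ 0.591 -0.042  0.042]
```

{"name": "move_arm", "arguments": {"motion": [[-0.0005,0,0,0,0,0,0.04],[-0.001,0,0,0,0,0,0.04],[-0.0015,0,0,0,0,0,0.04],[-0.0015,0,0,0,0,0,0.04]]}}

```text
t: 9.18
tool_pos: [0.5894, -0.0425, 0.0427]
ee_rot: [0.0, 0.035, 0.999, -0.0]
wrist_force: [-2.3, -0.5, 2.7]
width: 0.0398
grasp_force: 1.8
```

{"name": "move_arm", "arguments": {"motion": [[-0.0005,0,0,0,0,0,0.04],[-0.001,0,0,0,0,0,0.04],[-0.001,0,0,0,0,0,0.04]]}}

```text
t: 9.43
tool_pos: [0.5904, -0.0426, 0.0427]
ee_rot: [0.0, 0.035, 0.999, -0.0]
wrist_force: [-2.3, 0.2, 2.9]
width: 0.0399
grasp_force: 1.7
```

{"name": "move_arm", "arguments": {"motion": [[-0.0005,0,0,0,0,0,0.04],[-0.001,0,0,0,0,0,0.04],[-0.001,0,0,0,0,0,0.04]]}}

```text
t: 9.68
tool_pos: [0.5908, -0.0426, 0.0426]
ee_rot: [-0.001, 0.035, 0.999, 0.0]
wrist_force: [-5.3, 1.2, 4.6]
width: 0.0402
grasp_force: 2.8
```

{"name": "move_arm", "arguments": {"motion": [[-0.0005,0,0,0,0,0,0.04],[-0.001,0,0,0,0,0,0.04],[-0.001,0,0,0,0,0,0.04]]}}

```text
t: 9.93
tool_pos: [0.5908, -0.0426, 0.0425]
ee_rot: [-0.002, 0.035, 0.999, 0.0]
wrist_force: [-8.5, 1.0, 6.3]
width: 0.04
grasp_force: 4.2
```

The rack has met the stop. I'll press slightly firmer to seat it, then back off and look.

{"name": "move_arm", "arguments": {"motion": [[-0.0005,0,0,0,0,0,0.04],[-0.001,0,0,0,0,0,0.04],[-0.0015,0,0,0,0,0,0.04],[-0.0015,0,0,0,0,0,0.04]]}}

```text
t: 10.27
tool_pos: [0.5908, -0.0425, 0.0423]
ee_rot: [-0.003, 0.035, 0.999, 0.0]
wrist_force: [-12.9, 0.9, 10.0]
width: 0.0398
grasp_force: 6.4
```

{"name": "move_arm", "arguments": {"motion": [[0.003,0,0,0,0,0,0.04],[0.01,0,0,0,0,0,0.04],[0.03,0,0,0,0,0,0.04],[0.06,0,-0.02,0,0,0,0.04],[0.09,0,-0.05,0,0,0,0.04],[0.12,0,-0.08,0,0,0,0.04],[0.15,0,-0.11,0,0,0,0.04],[0.17,0,-0.13,0,0,0,0.04],[0.17,0,-0.13,0,0,0,0.04]]}}

```text
t: 11.02
tool_pos: [0.4226, -0.0306, 0.1758]
ee_rot: [0.002, 0.035, 0.999, -0.0]
wrist_force: [0.1, -0.9, -1.1]
width: 0.0398
grasp_force: 0.0
```

```bash
python3 -c "
from h import *
where()
f=viewer.get_image('top')['frame'];cv2.imwrite('pics/c4.png',cv2.resize(f[160:310,240:440],None,fx=4,fy=4,interpolation=cv2.INTER_CUBIC))
f=viewer.get_image('side')['frame'];cv2.imwrite('pics/s4.png',f)"
```

```text
t 11.02 bay [-2.424e-01 -1.000e-04] z 0.1758 phi 1.5707 tilt [-4.8e-03 -1.0e-04 -1.0e+00] F [ 0.19 -0.87] w 0.039848679028215685
```

View pics/c4.png

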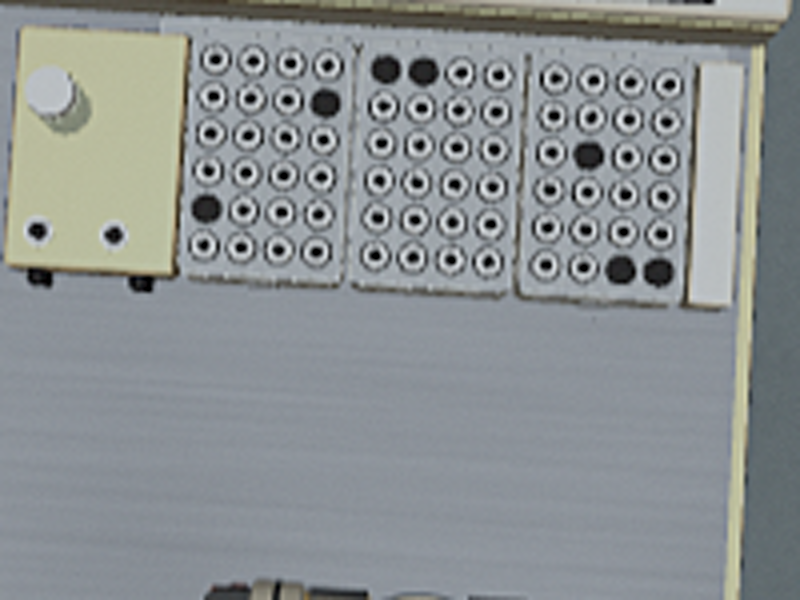

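View pics/s4.png

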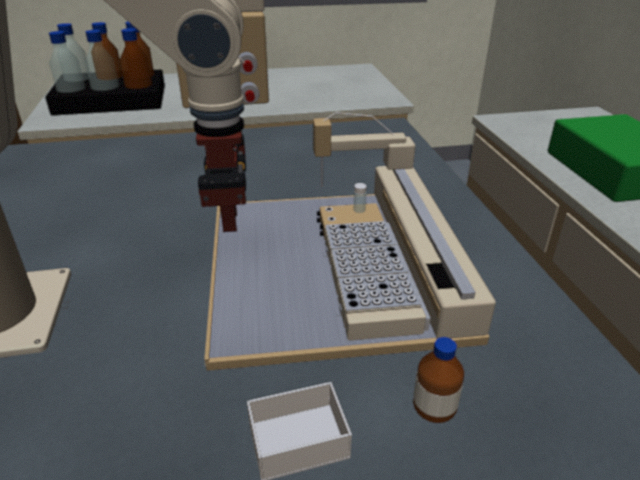

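The rack's corner caps, (386,69) to (488,262), average (436.8,165.5), against a home point of (436.6,164.9). It is home, flat and in line with its neighbours, and the bystanders haven't moved.

```bash
python3 -c "
from cell import order
print(order.finish_job())"
```

```text
the job is handed in; nothing more can be done
None
```

The rack is in the middle lane, flat against the rear stop and within about 0.5 mm of in line with its neighbours. The bottle, vial and tub were not moved, and the job was handed in at about 11 s of the 67 s allowed.

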